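# Stand the weighted tag cup mouth-up on the packing scale

### The job

At this packing bench swing tags are counted by weight. The low flared cup with the heavy steel foot was left upside down: turn it over so that it stands mouth-up on the steel plate of the scale, near the middle, without dropping it from a height. Leave the tall cup and the round bowl where they are.

Things in the scene. Friction and masses are not known exactly. Their poses are not given: they have to be found in the camera images.
- weighted_cup: Round, 36 mm high, 230 g: solid steel foot disc, grey 3 mm plastic wall; starts mouth-down, foot on top. Diameter 52 mm over the 20 mm next to the underside (grip here), then flaring to 82 mm at the mouth. Origin: centre of the foot's underside (highest at start); z points to the mouth. Centre of mass 7 mm from underside: let go on its side, it rocks upright, moving 30 mm towards its foot end.
- tall_cup: A bystander, to be left alone: plain grey plastic cup without a steel foot, 75 mm high, 56 to 64 mm in diameter, standing mouth-down. Origin: centre of its closed end, now on top, 75 mm above the bench; z axis points to the mouth (down).
- round_bowl: A bystander, to be left alone: small grey plastic bowl without a steel foot, 34 mm high, 92 mm across the mouth, standing mouth-up. Origin: centre of its underside; z axis points up.
- plate (a point): Centre of the top face of the counting scale's square steel plate, 230 by 230 mm, level and fixed, 45 mm above the bench; z up, x and y along its edges. The black display console (70 by 180 mm, top 11 mm below the plate) adjoins the plate's +x edge.
Not all that is in view belongs to the job. What is shaped like the weighted_cup but green or yellow is not meant.

How it is judged:
At the end, for the whole second after the job is handed in: The weighted cup stands mouth-up (within 10 degrees) at rest on the scale's plate, its foot's centre within 60 mm of the middle of the plate and within 10 mm of the plate's height (angle between weighted_cup's own z axis and vertical below 0.17 rad and horizontal distance between weighted_cup and plate below 0.06 m and z of weighted_cup in the frame of plate between -0.01 and 0.01 m and linear speed of weighted_cup below 0.03 m/s); the robot touches nothing.
It fails at once if the tall cup or the round bowl is moved by more than 30 mm (distance of any of tall_cup, round_bowl from where it was at the start of the episode above 0.03 m).
It fails at once if the weighted cup is dropped from more than about 50 mm or thrown (faster than 1 m/s while out of the fingers) (linear speed of weighted_cup above 1 m/s and contact force between weighted_cup and the fingers below 0.05 N).
It also fails if it takes over 46 s, if anything falls off the work surface, if the arm or the gripper's body presses on something with over 40 N, if the wrist force passes 120 N, or if a joint passes its speed limit or range.

### The arm

A 7-joint arm with a two-finger parallel gripper is mounted at the origin on the work surface. World frame = base frame: x ahead of the robot, y to its left, z up, the work surface at z = 0. Lengths are in m, angles in rad, forces in N, time in s.
With the tool pointing down it reaches from about 0.425 to 0.925 m from the base axis. Payload 6.8 kg.
Tool frame: the origin (TCP) lies midway between the tips of the shut fingers; the grasp point (between the pads) lies r.grip_point_offset behind it (r.grip_point_offset is the distance from the TCP to the grasp point, in m); z points along the fingers, y is the direction in which the jaws open and shut (so a half turn about z gives the same grasp; the last joint's range is limited). The gripper opens to 85 mm and grips with 20 to 120 N. Pads are 22 mm wide; open, the fingers measure 114 mm over their backs; the gripper's body (76 mm by 85 mm) begins 54 mm behind the grasp point. The pads swing forward as they close: fully open they stand 13 mm farther back than shut.
Start: joints at [-1.401, 0.477, 0.022, 1.555, -0.011, 1.109, -0.083], TCP at [0.185, 0.649, 0.231] pointing down, gripper open.
Joint ranges: [-2.96, 2.96], [-0.34, 2.1], [-1.41, 1.46], [0.24, 2.44], [-1.37, 4.51], [0.17, 1.92], [-2.96, 2.96]. Speed limits (rad/s): [2.39, 2.39, 3.14, 3.14, 3.14, 3.14, 3.14].

### API

Orientations are given as a rotation vector (axis times angle).
In Python, from bench import r gives the robot as it stands. The module is installed in compiled form; this text tells all that it offers.
- The arm moves only by the tool play_rows, never from a script. Its argument "deltas" is a list of rows, each a list of 3 entries, a list of its own where there are three numbers: the finger opening in mm, from 0 to 85.4, then the shift along the tool's x, y, z in mm, then the turn, a rotation vector about the tool's x, y, z in rad. A call has 1 to 8 rows; each row is the pose to reach, as a shift and turn from the pose measured when the call began, along the tool's axes at that moment; what a row does not reach only later rows make up. A row lasts 1/8 s, in which the tool goes at most 62.5 mm and 10.7 degrees, less where a joint would pass 70% of its speed; a pose out of reach is approached as far as the arm can. A call with a gripper value outside its range is refused whole. The fingers move at their own pace and stop on an object; "squeeze" is the grip in N (left out, the last holds). Time passes only in rows, so rows that repeat a pose let the fingers close. It gives the time, the measured TCP pose, the force and the opening at its end, in the units of the state.
- r.get_obs(): the state, without advancing time (a new reading comes with each control period).
- r.grab_frame(name): name is "side" or "top" or "wrist"; returns (picture, depth): 480x640x3 uint8, red, green, blue; 480x640 float32, m along the optical axis (not along the pixel's ray), 0 where there is no reading.
- r.camera_model(name): a dict with "mtx" (3x3 intrinsics, pixels), "D" ([k1, k2, p1, p2, k3] as OpenCV has them; the pictures are not rectified), "rvec" (rotation vector, rad) and "tvec" (3), from world to camera coordinates, as OpenCV has them; the wrist camera has in their place "T_tool_cam" (4x4, takes a point from camera to tool coordinates, whose origin is the TCP and whose axes are the flange's). Camera axes: x right, y down, z forward; pixel columns grow to the right and rows downward; lengths in m; the calibration is good to about 2 mm. A picture is of the moment at which its call begins: read the wrist's pose just before it. camera_model takes no time and is no camera call.
- r.hand_in(): hands the job in, once; it reports no verdict.
The state is a dict: "clock": time; "joints": joint angles; "qvel": joint speeds; "tau": joint torques, N m; "tcp_pos": TCP position; "orientation": TCP orientation; "contact_force": force on the tool from outside, world axes, zero at the start; "moment": the same for the moment, N m; "grip_width": finger opening in m.
Only numpy, scipy, OpenCV 4.12 (cv2) and the standard library are available. Lean on these libraries where they do the work, as an engineer would, in place of code of your own. Each camera call takes 0.05 s, during which the arm holds its last target. There are 200 camera calls.

## Working session

There is one attempt and no reset: what is moved stays moved. The work goes in short steps, Python scripts to look and compute and a tool call to move; the robot and the scene stay as the last step left them, time stands still between calls to the robot, and variables do not carry over. Pictures are saved under pics/ and viewed, about 8 in all and at most 12, crops included, and the job is handed in when it is done.

Besides the shell and the picture viewer there is one more tool, called after "Call:" in YAML: its name, and indented under it one key for each argument. play_rows: Moves the arm, as the interface text tells. Its arguments: {"type":"object","properties":{"deltas":{"type":"array"},"squeeze":{"type":"number"}},"required":["deltas"]}

```bash
mkdir -p pics; cat > h.py <<'E'
from bench import r
import numpy as np, cv2
from scipy.spatial.transform import Rotation as R
def cam(n, obs=None):
    m=r.camera_model(n); K=np.array(m["mtx"],float); D=np.array(m["D"],float)
    if n=="wrist":
        T=np.eye(4);T[:3,:3]=R.from_rotvec(obs["orientation"]).as_matrix();T[:3,3]=obs["tcp_pos"]
        T=T@np.array(m["T_tool_cam"])
    else:
        T=np.eye(4);T[:3,:3]=cv2.Rodrigues(np.array(m["rvec"],float))[0];T[:3,3]=np.array(m["tvec"]).ravel();T=np.linalg.inv(T)
    return K,D,T   # T cam->world
def ray(c,px,z):
    K,D,T=c; p=cv2.undistortPoints(np.array(px,float).reshape(-1,1,2),K,D).reshape(-1,2)
    d=np.c_[p,np.ones(len(p))]@T[:3,:3].T; o=T[:3,3]
    return o+d*((z-o[2])/d[:,2])[:,None]
def pts(c,px,dep):
    K,D,T=c; px=np.array(px); p=cv2.undistortPoints(px.astype(float).reshape(-1,1,2),K,D).reshape(-1,2)
    z=dep[px[:,1],px[:,0]]; return (np.c_[p,np.ones(len(p))]*z[:,None])@T[:3,:3].T+T[:3,3]
def shot(n,f):
    o=r.get_obs(); im,d=r.grab_frame(n); cv2.imwrite("pics/"+f+".png",im[:,:,::-1]); np.savez("pics/"+f+".npz",im=im,d=d,pos=o["tcp_pos"],ori=o["orientation"]); return o,im,d
E
python3 - <<'E'
from h import *
print(r.get_obs(), r.grip_point_offset)
_,a,_=shot("top","top0");_,b,_=shot("side","side0")
for n in("top","side"): print(cam(n)[2].round(3))
print(r.camera_model("wrist")["T_tool_cam"])
E
```

```text
{'clock': 0.0, 'joints': array([-1.40110196,  0.47779242,  0.02234229,  1.55640056, -0.01151936,
        1.10930156, -0.08310168]), 'qvel': array([-0.00064197, -0.0001461 ,  0.00111241,  0.00037607,  0.00043437,
       -0.00059624, -0.00015983]), 'tau': array([ 2.29228517e-04, -5.96456087e+01,  1.60744652e+00, -2.81204742e+01,
        1.23697377e-02,  9.48821398e-03,  2.45704325e-05]), 'tcp_pos': array([0.18496153, 0.64857555, 0.23035239]), 'orientation': array([-4.34923475e-01, -3.11120776e+00,  2.77869416e-03]), 'contact_force': array([-0.93949298,  0.36846806, -0.33450833]), 'moment': array([ 0.00894625,  0.03490385, -0.01481389]), 'grip_width': 0.08523174528532174} 0.0187
[[-0.008 -0.986  0.166  0.328]
 [-1.     0.009  0.009  0.041]
 [-0.011 -0.166 -0.986  1.078]
 [ 0.     0.     0.     1.   ]]
[[ 0.857 -0.353  0.375  0.074]
 [-0.515 -0.573  0.638 -0.695]
 [-0.01  -0.74  -0.673  0.848]
 [ 0.     0.     0.     1.   ]]
[[ 7.46447704e-04 -9.58294144e-01 -2.85782743e-01  7.20468164e-02]
 [ 9.99999718e-01  6.93383251e-04  2.86869615e-04 -1.01117317e-03]
 [-7.67485051e-05 -2.85782877e-01  9.58294392e-01 -1.42469728e-01]
 [ 0.00000000e+00  0.00000000e+00  0.00000000e+00  1.00000000e+00]]
```

View pics/top0.png

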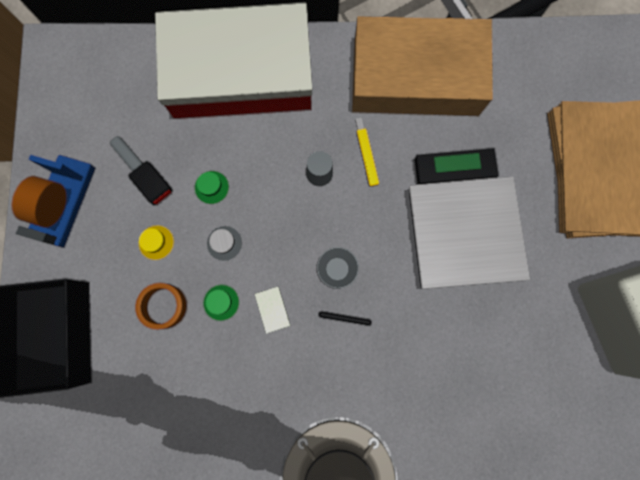

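View pics/side0.png

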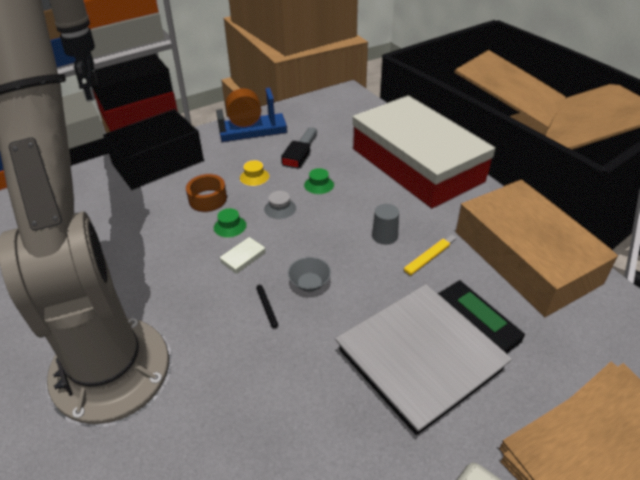

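Candidates in the top view are grey flared with bright foot at (223,241), green at (211,187) and (219,302), yellow at (154,241), the tall cup at (319,168) and the bowl at (337,267). I choose (223,241). In the side view it is at (280,205).

```bash
python3 - <<'E'
from h import *
f=np.load("pics/top0.npz"); im,d=f["im"],f["d"]; c=cam("top")
for n,(u,v,w) in dict(cup=(223,241,26),gA=(211,187,24),gB=(219,302,24),y=(154,241,24),tall=(319,168,24),bowl=(337,267,30),plate=(468,232,75)).items():
    g=np.array([(x,y) for x in range(u-w,u+w) for y in range(v-w,v+w)]); P=pts(c,g,d); z=P[:,2]
    k=z>0.012
    hi=np.percentile(z[k],95); t=k&(z>hi-.006); b=P[t]
    print(n,"ray-mean top",b[:,:2].mean(0).round(4),"ctr",((b.min(0)+b.max(0))/2)[:3].round(4),"ext",(b.max(0)-b.min(0)).round(3),"zhi",hi.round(3), "all ctr",((P[k].min(0)+P[k].max(0))/2)[:2].round(4))
print(ray(c,[(411,185),(513,178),(528,278),(421,287)],.045).round(3))
a=cv2.resize(im[160:330,120:370][:,:,::-1],None,fx=3.2,fy=3.2,interpolation=cv2.INTER_CUBIC)
s=np.load("pics/side0.npz")["im"]; b=cv2.resize(s[150:250,190:430][:,:,::-1],(800,333))
cv2.imwrite("pics/crop1.png",a)
E
```

```text
cup ray-mean top [0.4969 0.244 ] ctr [0.4281 0.1579 0.5549] ext [0.199 0.235 1.046] zhi 0.038 all ctr [0.4287 0.158 ]
gA ray-mean top [0.6271 0.2771] ctr [0.4939 0.1744 0.5548] ext [0.331 0.268 1.047] zhi 0.037 all ctr [0.4941 0.1744]
gB ray-mean top [0.3673 0.2501] ctr [0.3605 0.16   0.555 ] ext [0.064 0.239 1.046] zhi 0.038 all ctr [0.3634 0.1606]
y ray-mean top [0.5026 0.4008] ctr [0.4299 0.2362 0.5546] ext [0.203 0.391 1.047] zhi 0.037 all ctr [0.4306 0.2362]
tall ray-mean top [0.6578 0.0323] ctr [0.5105 0.0323 0.5744] ext [0.364 0.053 1.007] zhi 0.077 all ctr [0.5105 0.0322]
bowl ray-mean top [ 0.4337 -0.0029] ctr [ 0.4068 -0.0053  0.5535] ext [0.157 0.092 1.049] zhi 0.035 all ctr [ 0.4068 -0.0053]
plate ray-mean top [ 0.5109 -0.2879] ctr [ 0.4825 -0.1865  0.5595] ext [0.308 0.454 1.037] zhi 0.047 all ctr [ 0.5119 -0.1865]
[[ 0.621 -0.171  0.045]
 [ 0.634 -0.395  0.045]
 [ 0.413 -0.41   0.045]
 [ 0.395 -0.183  0.045]]
```

View pics/crop1.png

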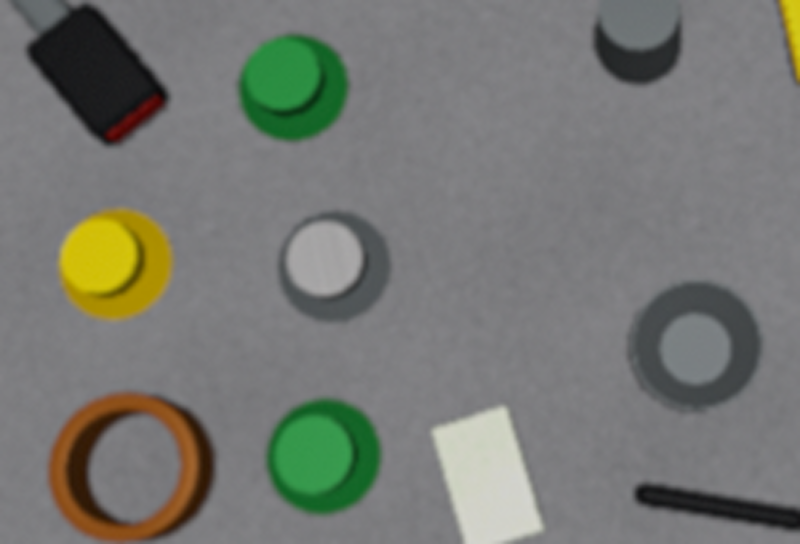

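The crop confirms the choice: a grey flared body with a bright steel foot at crop (325,259), which is about (222,241) in the full picture. Next I work out the move.

```bash
cat >> h.py <<'E'
def go(p,az,e,up=1,roll=0,o=None):
    o=o or r.get_obs(); a,e_=np.radians([az,e])
    z=np.array([np.cos(a)*np.cos(e_),np.sin(a)*np.cos(e_),-np.sin(e_)])
    x=np.array([np.cos(a)*np.sin(e_),np.sin(a)*np.sin(e_),np.cos(e_)])*up
    G=np.c_[x,np.cross(z,x),z]@R.from_euler("z",roll,degrees=True).as_matrix()
    M=R.from_rotvec(o["orientation"]).as_matrix(); t=np.array(p)+.0187*z-o["tcp_pos"]
    print("go",p,az,e,up,roll,"shift mm",(M.T@t*1e3).round(0),"turn",R.from_matrix(M.T@G).as_rotvec().round(3))
def st():
    o=r.get_obs(); M=R.from_rotvec(o["orientation"]).as_matrix(); z=M[:,2]
    print("t",round(o["clock"],2),"grasp",(o["tcp_pos"]-.0187*z).round(4),"az %.1f e %.1f"%(np.degrees(np.arctan2(z[1],z[0])),np.degrees(-np.arcsin(z[2]))),"x",M[:,0].round(2),"y",M[:,1].round(2),"q",o["joints"].round(2),"F",o["contact_force"].round(1),"w",round(o["grip_width"],4))
    open("log.txt","a").write(repr([*map(float,o["joints"]),*map(float,o["tcp_pos"]),*map(float,o["orientation"])])+"\n")
    return o
E
python3 - <<'E'
from h import *
c=cam("top"); print("cup",ray(c,[(221.6,240.9)],.036))
f=np.load("pics/top0.npz"); d=f["d"]
g=np.array([(x,y) for x in range(195,250) for y in range(212,270)]); g=g[d[g[:,1],g[:,0]]>0]; P=pts(c,g,d); b=P[(P[:,2]>.032)&(P[:,2]<.05)]; print(len(b),b.mean(0),b.min(0),b.max(0))
st()
go([.505,.12,.22],90,25); go([.505,.12,.22],90,25,-1)
E
```

```text
cup [[0.5003045  0.24872494 0.036     ]]
376 [0.50193526 0.25020915 0.03463212] [0.47599279 0.22566794 0.03200313] [0.52774123 0.27518433 0.04054575]
t 0.1 grasp [0.185  0.6486 0.2491] az -100.6 e 89.9 x [-0.96  0.27 -0.  ] y [ 0.27  0.96 -0.  ] q [-1.4   0.48  0.02  1.56 -0.01  1.11 -0.08] F [-0.2 -0.1 -0.4] w 0.0855
go [0.505, 0.12, 0.22] 90 25 1 0 shift mm [-448. -404.   19.] turn [-0.73   0.967  1.143]
go [0.505, 0.12, 0.22] 90 25 -1 0 shift mm [-448. -404.   19.] turn [-1.035 -0.781 -1.622]
```

Call:
play_rows:
  deltas:
    - [85,[-200,-180,0],[0,0,0.6]]
    - [85,[-448,-404,19],[-0.73,0.967,1.143]]
    - [85,[-448,-404,19],[-0.73,0.967,1.143]]
    - [85,[-448,-404,19],[-0.73,0.967,1.143]]
    - [85,[-448,-404,19],[-0.73,0.967,1.143]]
    - [85,[-448,-404,19],[-0.73,0.967,1.143]]
    - [85,[-448,-404,19],[-0.73,0.967,1.143]]
    - [85,[-448,-404,19],[-0.73,0.967,1.143]]

```text
clock: 1.1
tcp_pos: [0.4516, 0.2232, 0.2165]
orientation: [-1.465, -1.774, -0.876]
contact_force: [1.4, 1.2, -0.7]
grip_width: 0.0849
```

```bash
python3 - <<'E'
from h import *
st();go([.505,.12,.22],90,25)
E
```

```text
t 1.1 grasp [0.453  0.2077 0.2268] az 95.3 e 33.6 x [-0.15  0.54  0.83] y [0.99 0.15 0.08] q [-0.22  0.4   0.23  2.16 -1.22  1.21  1.04] F [ 1.4  1.2 -0.7] w 0.0849
go [0.505, 0.12, 0.22] 90 25 1 0 shift mm [-58.  40. -73.] turn [-0.087  0.145  0.143]
```

Call:
play_rows:
  deltas:
    - [85,[-58,40,-73],[-0.087,0.145,0.143]]
    - [85,[-58,40,-73],[-0.087,0.145,0.143]]
    - [85,[-58,40,-73],[-0.087,0.145,0.143]]
    - [85,[-58,40,-73],[-0.087,0.145,0.143]]

```text
clock: 1.6
tcp_pos: [0.5047, 0.1379, 0.2119]
orientation: [-1.522, -1.523, -0.969]
contact_force: [-0.5, 0.4, -0.3]
grip_width: 0.0849
```

```bash
python3 - <<'E'
from h import *
st();go([.505,.12,.22],90,25)
E
```

```text
t 1.6 grasp [0.5048 0.1209 0.2198] az 90.1 e 25.0 x [-0.    0.42  0.91] y [ 1.  0. -0.] q [-0.03  0.56  0.28  2.07 -1.25  1.42  1.07] F [-0.5  0.4 -0.3] w 0.0849
go [0.505, 0.12, 0.22] 90 25 1 0 shift mm [-0.  0. -1.] turn [-0.001  0.     0.   ]
```

```bash
python3 - <<'E'
from h import *
go([.501,.15,.08],90,22)
E
```

```text
go [0.501, 0.15, 0.08] 90 22 1 0 shift mm [-113.   -4.   85.] turn [-0.001  0.052  0.   ]
```

Call:
play_rows:
  deltas:
    - [85,[-113,-4,85],[0,0.052,0]]
    - [85,[-113,-4,85],[0,0.052,0]]
    - [85,[-113,-4,85],[0,0.052,0]]
    - [85,[-113,-4,85],[0,0.052,0]]
    - [85,[-113,-4,85],[0,0.052,0]]

```text
clock: 2.22
tcp_pos: [0.5008, 0.1677, 0.0749]
orientation: [-1.484, -1.489, -1.002]
contact_force: [0.1, -0.6, -0.3]
grip_width: 0.0848
```

```bash
python3 - <<'E'
from h import *
st(); o,im,d=shot("wrist","w1"); c=cam("wrist",o)
vv,uu=np.mgrid[0:480:2,0:640:2]; g=np.c_[uu.ravel(),vv.ravel()]; g=g[d[g[:,1],g[:,0]]>0]; P=pts(c,g,d)
k=(P[:,2]>.030)&(P[:,2]<.045)&(np.hypot(P[:,0]-.501,P[:,1]-.25)<.045); b=P[k]; print(k.sum(),b.min(0),b.max(0),(b.min(0)+b.max(0))/2, b.mean(0))
t=k&(P[:,2]>.034); b=P[t]; print(t.sum(),(b.min(0)+b.max(0))/2,b.max(0)-b.min(0),np.median(b[:,2]))
go([.501,.175,.029],90,22);go([.501,.254,.029],90,22)
E
```

```text
t 2.23 grasp [0.5009 0.1504 0.0819] az 90.1 e 22.0 x [-0.    0.37  0.93] y [1. 0. 0.] q [ 0.08  0.83  0.08  2.07 -1.36  1.29  1.33] F [ 0.1 -0.6 -0.3] w 0.0848
765 [0.47608382 0.22393144 0.03000758] [0.52711484 0.27582299 0.03750508] [0.50159933 0.24987722 0.03375633] [0.501491   0.24612726 0.03555788]
695 [0.50159933 0.24988518 0.03575595] [0.05103103 0.05187563 0.00349828] 0.03592210814076685
go [0.501, 0.175, 0.029] 90 22 1 0 shift mm [-40.  -0.  43.] turn [-0.001  0.001  0.002]
go [0.501, 0.254, 0.029] 90 22 1 0 shift mm [-10.   0. 116.] turn [-0.001  0.001  0.002]
```

View pics/w1.png

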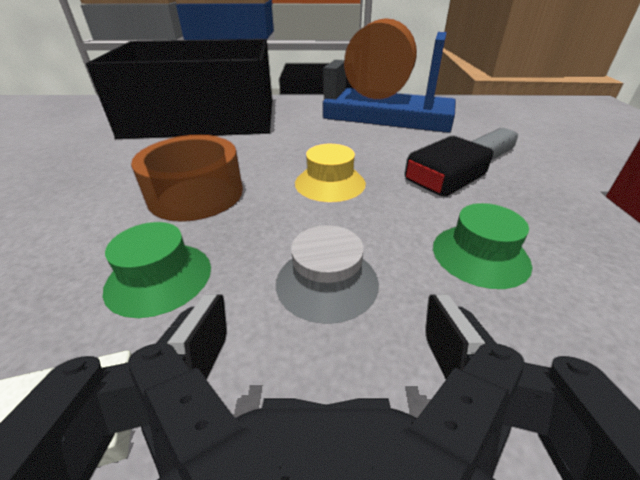

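```bash
python3 - <<'E'
from h import *
a=np.radians(76);u=np.array([np.cos(a),np.sin(a)]);C=np.array([.5015,.25])
for s,z in((-.085,.05),(-.07,.030),(.004,.030)): go([*(C+s*u),z],76,22)
E
```

```text
go [np.float64(0.4809366388740282), np.float64(0.1675248632665403), 0.05] 76 22 1 0 shift mm [-23. -16.  28.] turn [-0.228  0.     0.094]
go [np.float64(0.4845654673080232), np.float64(0.18207929916068025), 0.03] 76 22 1 0 shift mm [-36. -12.  49.] turn [-0.228  0.     0.094]
go [np.float64(0.5024676875823986), np.float64(0.253881182905104), 0.03] 76 22 1 0 shift mm [ -9.   6. 115.] turn [-0.228  0.     0.094]
```

Call:
play_rows:
  deltas:
    - [85,[-23,-16,28],[-0.228,0,0.094]]
    - [85,[-23,-16,28],[-0.228,0,0.094]]
    - [85,[-36,-12,49],[-0.228,0,0.094]]
    - [85,[-36,-12,49],[-0.228,0,0.094]]
    - [85,[-36,-12,49],[-0.228,0,0.094]]

```text
clock: 2.9
tcp_pos: [0.4896, 0.1983, 0.0239]
orientation: [-1.698, -1.323, -1.147]
contact_force: [0.1, -0.8, 0.3]
grip_width: 0.085
```

```bash
python3 - <<'E'
from h import *
st()
a=np.radians(76);u=np.array([np.cos(a),np.sin(a)]);C=np.array([.5015,.25])
for s,z in((-.03,.030),(.004,.030)): go([*(C+s*u),z],76,22)
E
```

```text
t 2.9 grasp [0.4853 0.1815 0.0308] az 75.8 e 21.9 x [0.09 0.36 0.93] y [ 0.97 -0.24 -0.  ] q [ 0.8   1.13 -0.83  2.2  -1.36  0.46  1.44] F [ 0.1 -0.8  0.3] w 0.085
go [np.float64(0.49424234313200993), np.float64(0.2208911282117201), 0.03] 76 22 1 0 shift mm [14. -1. 38.] turn [ 0.002 -0.001 -0.001]
go [np.float64(0.5024676875823986), np.float64(0.253881182905104), 0.03] 76 22 1 0 shift mm [27. -1. 69.] turn [ 0.002 -0.001 -0.001]
```

Call:
play_rows:
  deltas:
    - [85,[14,-1,38],[0,0,0]]
    - [85,[20,-1,54],[0,0,0]]
    - [85,[27,-1,69],[0,0,0]]
    - [85,[27,-1,69],[0,0,0]]
    - [85,[27,-1,69],[0,0,0]]

```text
clock: 3.52
tcp_pos: [0.5092, 0.2663, 0.0229]
orientation: [-1.692, -1.328, -1.14]
contact_force: [0.0, -0.0, 0.1]
grip_width: 0.0848
```

```bash
python3 - <<'E'
from h import *
st(); shot("wrist","w2")
go([.5025,.2539,.03],76,22)
E
```

```text
t 3.52 grasp [0.5051 0.2494 0.0299] az 76.4 e 22.0 x [0.09 0.36 0.93] y [ 0.97 -0.24 -0.  ] q [ 0.81  1.32 -1.07  2.16 -1.37  0.17  1.44] F [ 0.  -0.   0.1] w 0.0848
go [0.5025, 0.2539, 0.03] 76 22 1 0 shift mm [ 2. -4.  4.] turn [-0.006 -0.001 -0.   ]
```

View pics/w2.png

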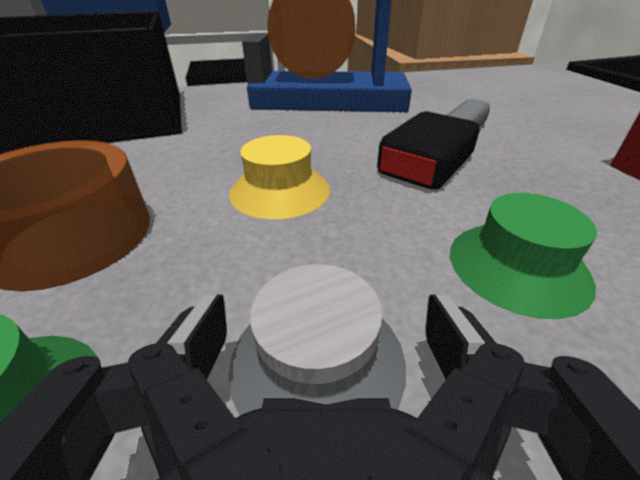

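The foot is between the open pads (centre (316,315) in the wrist view). It is within a few mm, so I close.

Call:
play_rows:
  deltas:
    - [40,[0,-2,2],[0,0,0]]
    - [40,[0,-2,2],[0,0,0]]
    - [40,[0,-2,2],[0,0,0]]
    - [40,[0,-2,2],[0,0,0]]
    - [40,[0,-2,2],[0,0,0]]
    - [40,[0,-2,2],[0,0,0]]
  squeeze: 70

```text
clock: 4.32
tcp_pos: [0.5081, 0.2675, 0.0225]
orientation: [-1.689, -1.327, -1.139]
contact_force: [-2.6, -1.9, 2.4]
grip_width: 0.0495
```

```bash
python3 - <<'E'
from h import *
st(); go([.503,.2,.08],76,22);go([.49,.15,.25],76,30);go([.49,.15,.25],60,30)
E
```

```text
t 4.33 grasp [0.5041 0.2507 0.0295] az 76.5 e 21.9 x [0.09 0.36 0.93] y [ 0.97 -0.23 -0.  ] q [ 0.81  1.33 -1.07  2.16 -1.37  0.17  1.44] F [-2.6 -1.9  2.4] w 0.0495
go [0.503, 0.2, 0.08] 76 22 1 0 shift mm [ 28.  11. -65.] turn [-0.008 -0.002 -0.   ]
go [0.49, 0.15, 0.25] 76 30 1 0 shift mm [ 164.    9. -176.] turn [-0.008 -0.142  0.001]
go [0.49, 0.15, 0.25] 60 30 1 0 shift mm [ 164.   14. -177.] turn [-0.26  -0.14   0.123]
```

Call:
play_rows:
  deltas:
    - [40,[9,0,-4],[0,0,0]]
    - [40,[28,2,-30],[0,0,0]]
    - [40,[50,4,-70],[0,-0.05,0]]
    - [40,[90,7,-110],[0,-0.1,0]]
    - [40,[120,9,-150],[0,-0.14,0]]
    - [40,[164,9,-176],[0,-0.14,0]]
    - [40,[164,9,-176],[0,-0.14,0]]
    - [40,[164,9,-176],[0,-0.14,0]]

```text
clock: 5.32
tcp_pos: [0.493, 0.166, 0.2396]
orientation: [-1.798, -1.413, -1.035]
contact_force: [0.7, 0.1, -3.3]
grip_width: 0.0499
```

```bash
python3 - <<'E'
from h import *
st(); shot("wrist","w3")
E
```

```text
t 5.33 grasp [0.4892 0.1502 0.249 ] az 76.5 e 30.0 x [0.12 0.49 0.87] y [ 0.97 -0.23 -0.  ] q [ 0.86  0.48 -0.89  2.18 -1.09  0.76  0.7 ] F [ 0.7  0.1 -3.3] w 0.0499
```

View pics/w3.png

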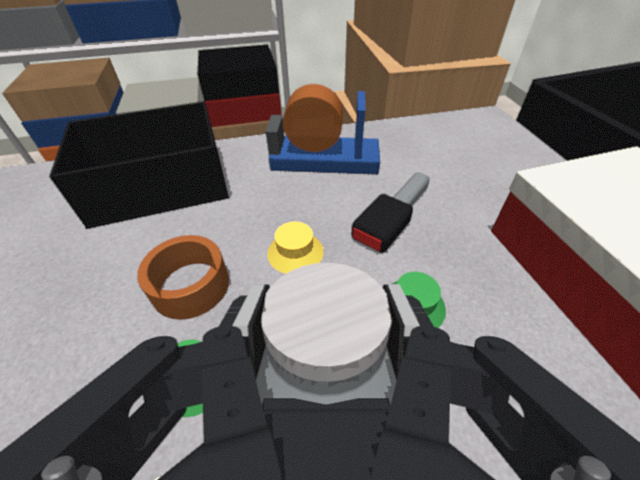

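```bash
python3 - <<'E'
from h import *
go([.535,-.07,.25],48,30,1,-60)
E
```

```text
go [0.535, -0.07, 0.25] 48 30 1 -60 shift mm [-101.  104. -179.] turn [-0.384 -0.222 -0.787]
```

Call:
play_rows:
  deltas:
    - [40,[-17,17,-30],[-0.064,-0.037,-0.131]]
    - [40,[-34,35,-60],[-0.13,-0.075,-0.262]]
    - [40,[-50,52,-90],[-0.19,-0.11,-0.39]]
    - [40,[-67,70,-120],[-0.256,-0.15,-0.525]]
    - [40,[-84,87,-150],[-0.32,-0.185,-0.656]]
    - [40,[-101,104,-179],[-0.384,-0.222,-0.787]]
    - [40,[-101,104,-179],[-0.384,-0.222,-0.787]]

```text
clock: 6.25
tcp_pos: [0.5453, -0.0609, 0.2383]
orientation: [1.556, 2.124, 1.514]
contact_force: [0.7, 0.3, -2.4]
grip_width: 0.0502
```

```bash
python3 - <<'E'
from h import *
st()
P=[.516+.014,-.29+.005]
go([*P,.2],20,30,1,-120)
E
```

```text
t 6.25 grasp [ 0.5344 -0.0729  0.2476] az 47.8 e 29.9 x [-0.47  0.77  0.44] y [ 0.66 -0.02  0.75] q [ 1.32  0.53 -0.98  2.17 -1.11  0.64  1.7 ] F [ 0.7  0.3 -2.4] w 0.0502
go [0.53, -0.285, 0.2] 20 30 1 -120 shift mm [-188.  -32. -117.] turn [ 0.    -0.431 -0.793]
```

```bash
python3 - <<'E'
from h import *
go([.53,-.15,.25],36,30,1,20)
E
```

```text
go [0.53, -0.15, 0.25] 36 30 1 20 shift mm [-59.   2. -54.] turn [-0.184 -0.068  1.491]
```

Call:
play_rows:
  deltas:
    - [40,[-7,0,-7],[-0.02,-0.01,0.19]]
    - [40,[-15,0,-14],[-0.05,-0.02,0.37]]
    - [40,[-22,1,-20],[-0.07,-0.03,0.56]]
    - [40,[-30,1,-27],[-0.09,-0.03,0.745]]
    - [40,[-37,1,-34],[-0.115,-0.04,0.93]]
    - [40,[-45,2,-41],[-0.14,-0.05,1.12]]
    - [40,[-52,2,-48],[-0.16,-0.06,1.3]]
    - [40,[-59,2,-54],[-0.184,-0.068,1.491]]

```text
clock: 7.25
tcp_pos: [0.5425, -0.1391, 0.2397]
orientation: [-2.351, -0.335, -1.209]
contact_force: [0.4, 0.4, -2.4]
grip_width: 0.0497
```

```bash
python3 - <<'E'
from h import *
st()
go([.53,-.285,.22],20,30,1,100)
E
```

```text
t 7.25 grasp [ 0.5295 -0.1487  0.249 ] az 36.3 e 30.0 x [0.58 0.   0.81] y [ 0.42 -0.86 -0.3 ] q [ 1.28  0.44 -0.77  2.19 -1.31  0.7   0.43] F [ 0.4  0.4 -2.4] w 0.0497
go [0.53, -0.285, 0.22] 20 30 1 100 shift mm [-22. 130. -56.] turn [-0.137  0.235  1.529]
```

Call:
play_rows:
  deltas:
    - [40,[-3,16,-7],[-0.017,0.03,0.19]]
    - [40,[-5,32,-14],[-0.034,0.06,0.38]]
    - [40,[-8,49,-21],[-0.05,0.09,0.57]]
    - [40,[-11,65,-28],[-0.07,0.12,0.765]]
    - [40,[-14,81,-35],[-0.085,0.147,0.955]]
    - [40,[-16,97,-42],[-0.1,0.176,1.147]]
    - [40,[-19,114,-49],[-0.12,0.206,1.34]]
    - [40,[-22,130,-56],[-0.137,0.235,1.529]]

```text
clock: 8.25
tcp_pos: [0.5448, -0.2782, 0.2095]
orientation: [-1.691, 1.337, -0.644]
contact_force: [-0.1, -0.4, -1.4]
grip_width: 0.05
```

```bash
python3 - <<'E'
from h import *
st()
go([.53,-.285,.16],20,30,1,180)
E
```

```text
t 8.25 grasp [ 0.5296 -0.2839  0.2187] az 20.7 e 29.6 x [ 0.29 -0.95 -0.11] y [-0.5  -0.05 -0.86] q [ 1.51  0.59 -0.88  2.13 -1.34  0.52 -0.88] F [-0.1 -0.4 -1.4] w 0.05
go [0.53, -0.285, 0.16] 20 30 1 180 shift mm [ 8. 51. 29.] turn [0.005 0.013 1.448]
```

Call:
play_rows:
  deltas:
    - [40,[1,6,4],[0,0,0.18]]
    - [40,[2,13,7],[0,0,0.36]]
    - [40,[3,19,11],[0,0,0.54]]
    - [40,[4,26,15],[0,0,0.72]]
    - [40,[5,32,18],[0,0,0.9]]
    - [40,[6,38,22],[0,0,1.09]]
    - [40,[7,45,25],[0.005,0.013,1.27]]
    - [40,[8,51,29],[0.005,0.013,1.448]]

```text
clock: 9.25
tcp_pos: [0.5449, -0.2775, 0.1488]
orientation: [-0.357, 2.071, 0.221]
contact_force: [-0.2, -0.2, -2.0]
grip_width: 0.0501
```

```bash
python3 - <<'E'
from h import *
st()
go([.53,-.285,.09],20,30,1,180);go([.53,-.285,.075],20,30,1,180)
shot("side","s2"); im=cv2.imread("pics/s2.png"); cv2.imwrite("pics/s2c.png",cv2.resize(im[180:440,260:580],None,fx=2.4,fy=2.4))
E
```

```text
t 9.25 grasp [ 0.5297 -0.2831  0.1581] az 20.2 e 30.0 x [-0.47 -0.16 -0.87] y [-0.34  0.94  0.01] q [ 1.59  0.8  -1.    2.15 -1.36  0.33 -2.19] F [-0.2 -0.2 -2. ] w 0.0501
go [0.53, -0.285, 0.09] 20 30 1 180 shift mm [59. -3. 34.] turn [ 0.004  0.001 -0.01 ]
go [0.53, -0.285, 0.075] 20 30 1 180 shift mm [72. -3. 41.] turn [ 0.004  0.001 -0.01 ]
```

View pics/s2c.png

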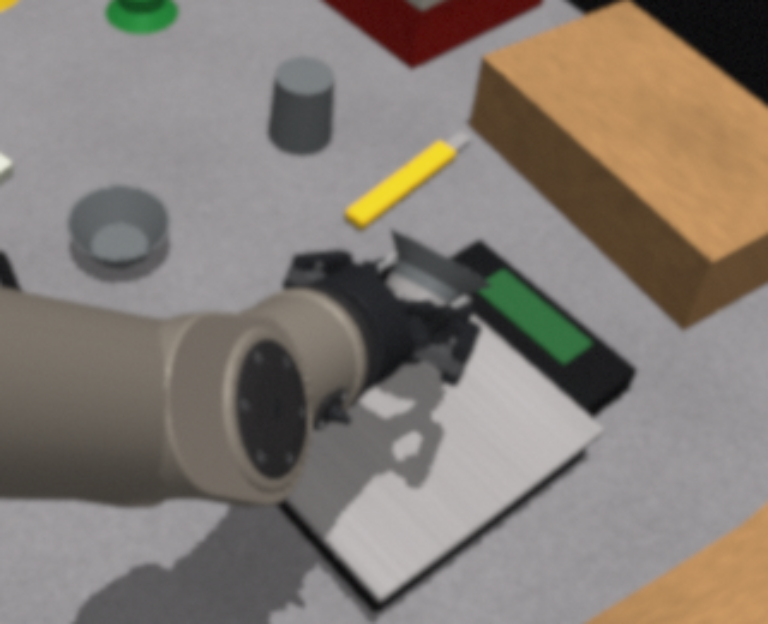

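```bash
python3 - <<'E'
from h import *
go([.508,-.292,.09],20,31,1,180);go([.508,-.292,.074],20,31,1,180)
E
```

```text
go [0.508, -0.292, 0.09] 20 31 1 180 shift mm [70. -2. 14.] turn [ 0.004  0.017 -0.018]
go [0.508, -0.292, 0.074] 20 31 1 180 shift mm [84. -3. 22.] turn [ 0.004  0.017 -0.018]
```

Call:
play_rows:
  deltas:
    - [40,[25,-1,5],[0,0.005,-0.005]]
    - [40,[50,-2,10],[0,0.01,-0.01]]
    - [40,[70,-2,14],[0.004,0.017,-0.018]]
    - [40,[70,-2,14],[0.004,0.017,-0.018]]
    - [40,[70,-2,14],[0.004,0.017,-0.018]]

```text
clock: 9.93
tcp_pos: [0.524, -0.2853, 0.0809]
orientation: [-0.369, 2.085, 0.209]
contact_force: [-0.2, -0.0, -2.2]
grip_width: 0.05
```

```bash
python3 - <<'E'
from h import *
st()
for z in (.078,.074,.070): go([.508,-.292,z],20,31,1,180)
E
```

```text
t 9.93 grasp [ 0.509  -0.2908  0.0905] az 20.1 e 30.9 x [-0.48 -0.18 -0.86] y [-0.34  0.94  0.  ] q [ 1.65  0.98 -1.02  2.16 -1.36  0.22 -2.01] F [-0.2 -0.  -2.2] w 0.05
go [0.508, -0.292, 0.078] 20 31 1 180 shift mm [11. -1.  5.] turn [0.001 0.002 0.001]
go [0.508, -0.292, 0.074] 20 31 1 180 shift mm [15. -1.  7.] turn [0.001 0.002 0.001]
go [0.508, -0.292, 0.07] 20 31 1 180 shift mm [18. -1.  9.] turn [0.001 0.002 0.001]
```

Call:
play_rows:
  deltas:
    - [40,[6,-1,2],[0,0,0]]
    - [40,[11,-1,5],[0,0,0]]
    - [40,[14,-1,6],[0,0,0]]
    - [40,[14,-1,6],[0,0,0]]

```text
clock: 10.42
tcp_pos: [0.5224, -0.2869, 0.0656]
orientation: [-0.369, 2.085, 0.21]
contact_force: [0.4, 0.1, -1.9]
grip_width: 0.0501
```

```bash
python3 - <<'E'
from h import *
st()
shot("side","s3"); im=cv2.imread("pics/s3.png"); cv2.imwrite("pics/s3c.png",cv2.resize(im[240:420,340:540],None,fx=3.2,fy=3.2))
E
```

```text
t 10.43 grasp [ 0.5073 -0.2924  0.0752] az 20.1 e 30.9 x [-0.48 -0.18 -0.86] y [-0.34  0.94  0.  ] q [ 1.66  1.03 -1.03  2.15 -1.36  0.19 -1.97] F [ 0.4  0.1 -1.9] w 0.0501
```

View pics/s3c.png

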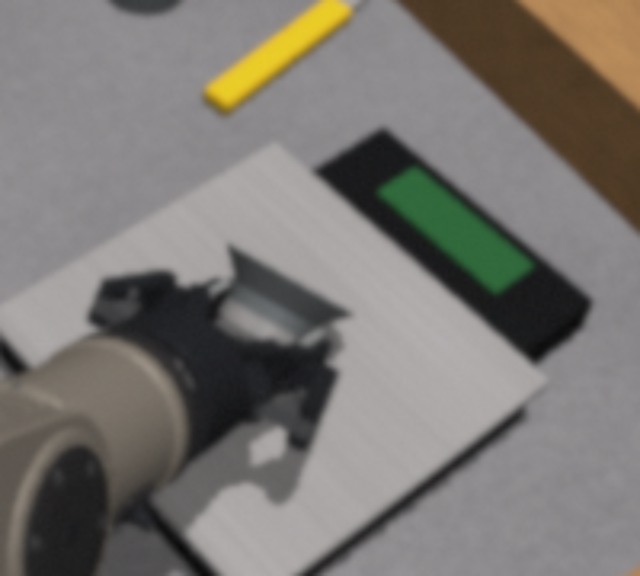

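The cup, crop (280,300), is held foot-first and mouth-forward just above the plate. I lower it until it touches.

Call:
play_rows:
  deltas:
    - [40,[2,0,1],[0,0,0]]
    - [40,[4,0,2],[0,0,0]]
    - [40,[4,0,2],[0,0,0]]

```text
clock: 10.85
tcp_pos: [0.5223, -0.287, 0.0614]
orientation: [-0.369, 2.084, 0.21]
contact_force: [0.8, -0.1, -1.2]
grip_width: 0.05
```

```bash
python3 - <<'E'
from h import *
st()
E
```

```text
t 10.85 grasp [ 0.5072 -0.2925  0.071 ] az 20.1 e 30.9 x [-0.48 -0.18 -0.86] y [-0.34  0.94  0.  ] q [ 1.66  1.05 -1.03  2.15 -1.36  0.18 -1.96] F [ 0.8 -0.1 -1.2] w 0.05
```

Call:
play_rows:
  deltas:
    - [85,[1,0,0],[0,0,0]]
    - [85,[1,0,0],[0,0,0]]
    - [85,[0,0,-6],[0,0,0]]
    - [85,[0,0,-12],[0,0,0]]
    - [85,[0,0,-18],[0,0,0]]
    - [85,[0,0,-18],[0,0,0]]

```text
clock: 11.6
tcp_pos: [0.5074, -0.2929, 0.0709]
orientation: [-0.369, 2.085, 0.208]
contact_force: [0.4, 0.8, 0.2]
grip_width: 0.085
```

```bash
python3 - <<'E'
from h import *
st()
shot("side","s4"); im=cv2.imread("pics/s4.png"); cv2.imwrite("pics/s4c.png",cv2.resize(im[240:420,340:540],None,fx=3.2,fy=3.2))
E
```

```text
t 11.6 grasp [ 0.4923 -0.2984  0.0805] az 20.0 e 30.9 x [-0.48 -0.18 -0.86] y [-0.34  0.94 -0.  ] q [ 1.67  0.99 -0.99  2.16 -1.33  0.25 -2.01] F [0.4 0.8 0.2] w 0.085
```

View pics/s4c.png

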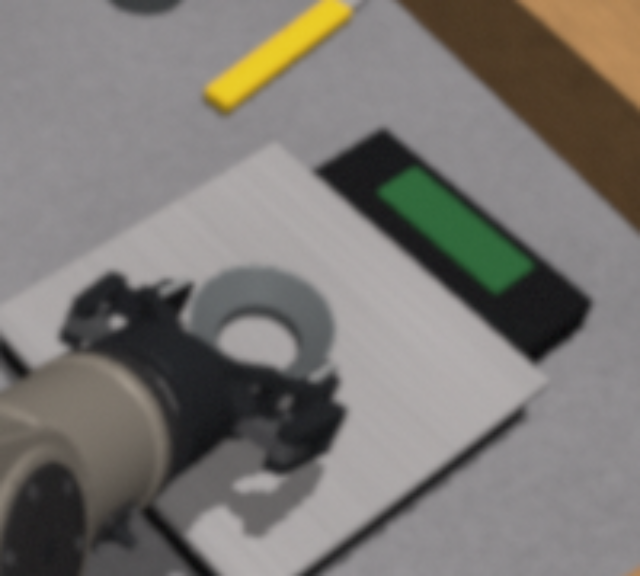

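The cup is upright, with the mouth ring visible at crop (260,330). I retreat along the tool axis.

Call:
play_rows:
  deltas:
    - [85,[0,0,-10],[0,0,0]]
    - [85,[0,0,-20],[0,0,0]]
    - [85,[0,0,-32],[0,0,0]]
    - [85,[0,0,-50],[0,0,0]]
    - [85,[-20,0,-75],[0,0,0]]
    - [85,[-40,0,-100],[0,0,0]]
    - [85,[-60,0,-120],[0,0,0]]
    - [85,[-60,0,-120],[0,0,0]]

```text
clock: 12.65
tcp_pos: [0.4393, -0.3185, 0.1854]
orientation: [-0.371, 2.086, 0.204]
contact_force: [-0.3, -0.1, -0.1]
grip_width: 0.0849
```

```bash
python3 - <<'E'
from h import *
st()
_,im,d=shot("top","t5"); c=cam("top")
vv,uu=np.mgrid[100:340,380:560]; g=np.c_[uu.ravel(),vv.ravel()]; g=g[d[g[:,1],g[:,0]]>0]; P=pts(c,g,d)
k=(P[:,2]>.072)&(P[:,2]<.095)&(np.hypot(P[:,0]-.516,P[:,1]+.29)<.1); b=P[k]; print(k.sum(),b.min(0),b.max(0),(b.min(0)+b.max(0))/2)
A=np.c_[b[:,:2],np.ones(len(b))]; A=A[b[:,2]>.076]; print("rim tilt deg",np.degrees(np.hypot(*np.linalg.lstsq(A,b[b[:,2]>.076][:,2],rcond=None)[0][:2])))
d0=np.load("pics/top0.npz")["im"].astype(int)
for n,(u,v) in dict(tall=(319,168),bowl=(337,267)).items(): print(n,"mean diff",np.abs(im[v-25:v+25,u-25:u+25].astype(int)-d0[v-25:v+25,u-25:u+25]).mean())
cv2.imwrite("pics/t5c.png",cv2.resize(im[100:340,280:560][:,:,::-1],None,fx=2.4,fy=2.4))
E
```

```text
t 12.65 grasp [ 0.4242 -0.3239  0.195 ] az 19.9 e 31.0 x [-0.48 -0.18 -0.86] y [-0.34  0.94 -0.  ] q [ 1.74  0.6  -0.87  2.19 -1.14  0.61 -2.34] F [-0.3 -0.1 -0.1] w 0.0849
489 [ 0.46443657 -0.33510787  0.0720346 ] [ 0.54425448 -0.25543954  0.08443126] [ 0.50434552 -0.29527371  0.07823293]
rim tilt deg 0.24680657482996674
tall mean diff 3.2962666666666665
bowl mean diff 3.1146666666666665
```

View pics/t5c.png

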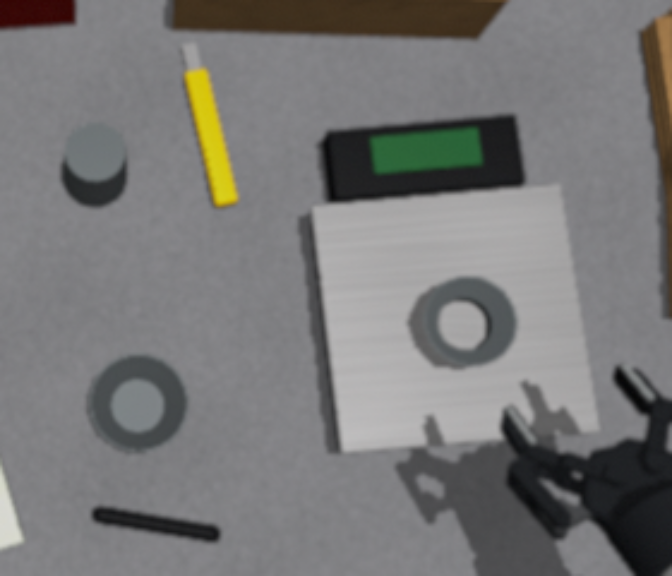

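The cup stands mouth-up at crop (463,323). It is level and about 13 mm from the plate's middle, and the gripper is clear of it. The bystanders haven't moved. I'm handing in.

```bash
python3 -c "
from bench import r; print(r.hand_in())"
```

```text
the job is handed in; nothing more can be done
None
```

The weighted cup now stands mouth-up on the scale plate, and I handed the job in at about 12.7 s. The hand-in reports no verdict.

I gripped its foot with the tool tilted about 22° below horizontal and lifted it. I then rolled the tool 180°, set the foot's edge on the plate and opened the fingers so the cup rocked upright, then backed away.

- **Position:** the cup's centre measured (0.504, -0.295) m, about 13 mm from the plate's middle at about (0.516, -0.290) m; the limit is 60 mm.
- **Tilt:** the rim measured about 0.2° from level; the limit is 10°.
- **Robot:** the gripper was clear of the cup and read almost no force.
- **Bystanders:** the tall cup and the bowl show no movement in the before-and-after top views.

Two things did not go as planned:
- My first roll went the wrong way towards the last joint's limit, so I reversed it in the air.
- Two wrist joints were at their range limits during the grasp, which left the grip about 4 mm off. It held.

No check failed or disagreed.

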